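Set and lock the carton stop on a packing-bench gauge

ROBOT

A 6-joint arm with a two-finger parallel gripper is mounted at the origin on the work surface. World frame = base frame: x ahead of the robot, y to its left, z up, the work surface at z = 0. Lengths are in m, angles in degrees, forces in N, time in s.
With the tool pointing down it reaches from about 0.4 to 0.825 m from the base axis. Payload 7 kg.
Tool frame: the origin (TCP) lies at the very end of the fingers, on their centre line; the grasp point (between the pads) lies 19 mm behind it; z points along the fingers, y is the line along which they close (so a half turn about z gives the same grasp; the last joint's range is limited). The gripper opens to 88 mm and grips with 3 to 60 N. Pads are 19 mm wide; open, the fingers measure 130 mm over their backs; the gripper's body (78 mm by 193 mm) begins 47 mm behind the grasp point.
Start: joints at [89.674, 20.546, 0.682, 0, -70.136, -16.507], TCP at [0.195, 0.646, 0.227] pointing down, gripper open.
Joint ranges: [-176.03, 176.03], [-82.01, 121.73], [-58.28, 71.71], [-173.87, 95.51], [-174.79, -0.11], [-173.66, 173.66]. Speed limits (degrees/s): [136.94, 136.94, 172.46, 180, 180, 180].

INTERFACE

Orientations are given as [roll, pitch, yaw] about the fixed x, y, z axes, in that order (R = Rz(yaw) Ry(pitch) Rx(roll)).
In Python, from plant import r gives the robot as it stands. The module is installed in compiled form; this text tells all that it offers.
- The arm moves only by the tool jog_arm, never from a script. Its arguments are lists of equal length, an entry for each row: "travel": the shift along the tool's x, y, z each as a share of 50 cm, from -1 to 1, a list of three; "dr": the turn, a rotation vector about the tool's x, y, z each as a share of 360 degrees, from -1 to 1, a list of three; "claw": the opening, from 0 (shut) to 1 (fully open). A call has exactly 10 rows; each row is the pose to reach, as a shift and turn from the pose commanded when the call began, along the tool's axes at that moment, turning the shorter way round; what a row does not reach only later rows make up. A row lasts 1/8 s, in which the tool goes at most 62.5 mm and 10.7 degrees, less where a joint would pass 70% of its speed; a pose out of reach is approached as far as the arm can. A call with a number of a shift or a turn outside -1 to 1 is refused whole. A call with a gripper value outside its range is refused whole. The fingers move at their own pace and stop on an object; "newtons" is the grip in N (left out, the last holds). Time passes only in rows, so rows that repeat a pose let the fingers close, or fill a call up. It gives the time, the measured TCP pose, the force, the opening and the grip force at its end, in the units of the state.
- r.get_state(): the state, without advancing time (a new reading comes with each control period).
- r.capture(name): name is "side" or "top"; returns a dict with "pixels" (480x640x3 uint8, red, green, blue), "range_z" (480x640 float32, m along the optical axis (not along the pixel's ray), 0 where there is no reading), "fx", "fy", "cx", "cy" (pixels), "dist_coeffs" ([k1, k2, p1, p2, k3] as OpenCV has them; the pictures are not rectified), "position" and "attitude" of the camera in the world. Camera axes: x right, y up, looking along -z (the intrinsics and any distortion apply to the point x, -y, -z); pixel columns grow to the right and rows downward; lengths in m; the calibration is good to about 2 mm. A picture is of the moment at which its call begins.
- r.close_job(): hands the job in; it is judged then, once.
Trained networks look in the newest picture that a camera, given by its name, has taken for a name from the list of things; names that differ only in an ending like _2 or _b are one class to them, and where a whole thing is asked for, a point or a joint stands for the part that bears it (a point fixed in the world has none). Each returns a list of dicts, best first, with "conf" (0 to 1); they miss things now and then, are a little off and sometimes report something else, mostly with a low value. They report only what shows in the picture. A call takes as long as a camera call.
- r.boxes_of(name, camera): "extent" ([left, top, right, bottom] in pixels, round what is visible of it).
- r.regions_of(name, camera): "pixels" (480x640 bool, what is visible of it) and "extent" ([left, top, right, bottom] in pixels, round what is visible of it).
- r.tip_of(name, camera): "at" ([column, row] in pixels: a listed point, or the origin of a listed thing).
The state is a dict: "time_s": time; "joints": joint angles; "qd": joint speeds; "joint_torque": joint torques, N m; "tcp_pos": TCP position; "eef_rot": TCP orientation; "contact_force": force on the tool from outside, world axes, zero at the start; "moment": the same for the moment, N m; "gripper_width": finger opening in m; "gripper_force": force on a finger pad.
Only numpy, scipy, OpenCV 4.12 (cv2) and the standard library are available. Lean on these libraries where they do the work, as an engineer would, in place of code of your own. Each camera call takes 0.05 s, during which the arm holds its last target. There are 200 camera calls.

TASK

Set the blue carton stop of the packing bench's length gauge: push it along its rail with the fingertips until its white pointer line is level with the red mark, then screw its yellow wing screw tight, clockwise seen from above, by stroking the wings round with a fingertip until the screw will turn no further, with the pointer still at the mark. Do not grip the stop or the wing screw, only push them, and leave the loose boxes, tape roll, pen and jar where they are.

Things in the scene. Friction and masses are not known exactly. Their poses are not given: they have to be found in the camera images.
- gauge: Carton length gauge fixed on the bench: an aluminium base plate 160 x 360 x 12 mm (x, y, z) with a dark steel rail 36 mm wide along its y, rail top 22 mm above the bench. Origin at the centre of the underside. The stop slides along the gauge's own y.
- stop (a joint): Travel of the blue stop along the gauge's +y, in m, 0 to 0.17. Only friction holds it: about 9 N along the rail moves it, also after the screw is tight. It starts short of the red mark, which lies 55 to 145 mm further on towards +y.
- pointer (a point): End of the white pointer line painted on the stop, at its top edge on the +x side: 50.5 mm along the gauge's +x from the screw's axis, 50 mm above the bench.
- stop_foot (a point): Blue steel stop; this point lies under the screw's axis at bench height, axes as the gauge. Block: y -45 to +40 mm, 100 mm wide in x, top at 50 mm. Upright plate: y +40 to +48, 110 mm wide, top at 90. Rubber pad on it: y +48 to +52. To move it towards the mark push its flat -y end, open to the fingertips between the rail (top at 22 mm) and 50 mm. Pressing pad and blue steel at once (over 3 N each) is gripping.
- mark: Small red mark (3 mm wide line with a tab, along x) fixed on the white scale strip of the base plate, beyond the stop's +x side. Origin at the middle of the line's underside; axes as the gauge. The pointer is at the mark when both have the same y in the gauge's frame, to within 6 mm.
- screw_axis (a point): Point on the upright axis of the wing screw, 84 mm above the bench (the top of the wings); it rides with the stop.
- wing_tip (a point): Outer end of one of the two opposite wings, 36 mm from the screw's axis, 72 mm above the bench. The yellow wing screw has a hub of 18 mm diameter and two flat upright wings 8 mm thick, 72 mm over both, from 60 to 84 mm above the bench, so 10 mm clear of the block below; a plate stands 40 mm from its axis on the gauge's +y side, so a fingertip cannot well pass round there.
- wing_screw (a joint): Turn of the wing screw in rad, growing clockwise seen from above. At 0 one wing points along the gauge's +x; it stops hard at 7.85, the wings then along the gauge's y (tight; 7.70 and more counts). It starts 3.7 to 6.4 rad short of tight. It turns with about 0.04 N m of friction, stays where it is left and does not rise or sink. Squeezing both sides of its wings (over 3 N each) is gripping.
- pink_box: Loose small pink box 45 x 75 x 40 mm, by the gauge. Leave it.
- teal_box: Loose small teal box 50 x 90 x 45 mm, by the gauge. Leave it.
- white_box: Loose white box, 60 mm cube, near the gauge's +y end. Leave it.
- kraft_box: Loose brown carton 120 x 90 x 70 mm. Leave it.
- tape_roll: Loose roll of amber tape lying flat, 90 mm across, 48 mm high, by the gauge. Leave it.
- marker_pen: Loose marker pen, white with a blue cap, about 130 mm long and 16 mm thick, by the gauge. Leave it.
- spray_jar: Loose jar with a green cap, 60 mm across, 90 mm high. Leave it.

How it is judged (in metres and radians):
On the way, in this order (a step that is already met when the one before it is completed fails the run):
1. the stop rests with its pointer at the red mark, the screw not yet tight (y of pointer in the frame of mark between -0.006 and 0.006 m and velocity of joint stop between -0.01 and 0.01 m/s and not (value of joint wing_screw above 7.7 rad)), for 0.2 s.
2. the wing screw is turned clockwise until tight (value of joint wing_screw above 7.7 rad), for 0.2 s.
At the end, for the whole second after the job is handed in: The pointer is within 6 mm of the red mark along the rail, the wing screw is within 0.15 rad of its hard stop, everything is at rest, and each loose box, roll, pen and jar is within 15 mm of where it stood (y of pointer in the frame of mark between -0.006 and 0.006 m and velocity of joint stop between -0.01 and 0.01 m/s and value of joint wing_screw above 7.7 rad and distance of each of pink_box, teal_box, white_box, kraft_box, tape_roll, marker_pen, spray_jar from where it was at the start of the episode below 0.015 m); the robot touches nothing.
It fails at once if the wing screw is gripped (both sides of its wings squeezed) ((contact force between the fingers and wing_screw_c0 above 3 N or contact force between the fingers and wing_screw_c1 above 3 N) and (contact force between the fingers and wing_screw_c2 above 3 N or contact force between the fingers and wing_screw_c3 above 3 N)).
It fails at once if the stop is gripped (squeezed between front pad and back) (contact force between the fingers and stop_c2 above 3 N and (contact force between the fingers and stop_c0 above 3 N or contact force between the fingers and stop_c1 above 3 N)).
It fails at once if a loose thing on the bench is shoved or lifted (distance of any of pink_box, teal_box, white_box, kraft_box, tape_roll, marker_pen, spray_jar from where it was at the start of the episode above 0.015 m).
It also fails if it takes over 51 s, if anything falls off the work surface, if the arm or the gripper's body presses on something with over 40 N, if the wrist force passes 120 N, or if a joint passes its speed limit or range.

## Working session

There is one attempt and no reset: what is moved stays moved. The work goes in short steps, Python scripts to look and compute and a tool call to move; the robot and the scene stay as the last step left them, time stands still between calls to the robot, and variables do not carry over. Pictures are saved under pics/ and viewed, at most 10 in all, crops included, and the job is handed in when it is done.

Besides the shell and the picture viewer there is one more tool, called as name(argument=value, ...) on one line, values as JSON. jog_arm: Moves the arm, as the interface text tells. Its arguments: {"type":"object","properties":{"travel":{"type":"array"},"dr":{"type":"array"},"claw":{"type":"array"},"newtons":{"type":"number"}},"required":["travel","dr","claw"]}

```bash
mkdir -p pics; cat > h.py <<'E'
import numpy as np, cv2
from scipy.spatial.transform import Rotation as R
from plant import r
np.set_printoptions(precision=4,suppress=True)
def rotm(a):
    a=np.array(a,float)
    if a.shape==(3,3): return a
    if a.size==4: return R.from_quat(a).as_matrix()
    return R.from_euler('xyz',a,degrees=True).as_matrix()
def ray(c,uv):
    K=np.array([[c['fx'],0,c['cx']],[0,c['fy'],c['cy']],[0,0,1]])
    p=cv2.undistortPoints(np.array(uv,float).reshape(-1,1,2),K,np.array(c['dist_coeffs'],float)).reshape(-1,2)
    d=np.c_[p[:,0],-p[:,1],-np.ones(len(p))]
    return d@rotm(c['attitude']).T
def atz(c,uv,z):
    d=ray(c,uv); o=np.array(c['position']); return o+d*((z-o[2])/d[:,2])[:,None]
E
python3 - <<'E'
from h import *
s=r.get_state(); print(s)
for n in ("side","top"):
    c=r.capture(n); cv2.imwrite(f'pics/{n}0.png',c['pixels'][:,:,::-1])
    print(n,c['position'],c['attitude'],c['fx'],c['dist_coeffs'])
    for k,z in dict(gauge=0,pointer=.05,stop_foot=0,mark=.012,screw_axis=.084,wing_tip=.072,pink_box=.02,teal_box=.02,white_box=.03,kraft_box=.035,tape_roll=.024,marker_pen=.008,spray_jar=.045).items():
        for t in r.tip_of(k,n)[:2]:
            print(k,round(t['conf'],2),np.round(t['at'],1),atz(c,t['at'],z)[0])
E
```

```text
{'time_s': 0.0, 'joints': array([ 89.6728,  20.591 ,   0.635 ,  -0.0193, -70.1352, -16.507 ]), 'qd': array([-0.0673, -0.1305, -0.0198,  0.0114,  0.0548,  0.0128]), 'joint_torque': array([  0.0007, -58.2713,  29.3062,   6.9972,   0.007 ,  -0.0002]), 'tcp_pos': array([0.1954, 0.6456, 0.2256]), 'eef_rot': array([179.9074,  -0.0086, -16.8408]), 'contact_force': array([-0.1779, -0.5883,  0.0549]), 'moment': array([-0.0234,  0.0045, -0.0506]), 'gripper_force': 0.0, 'gripper_width': 0.08747982601539186}
side [ 0.3622 -0.9574  0.8419] [51.3953  0.1877 -9.8866] 565.0060486963642 [-0.0843  0.      0.      0.      0.    ]
gauge 0.79 [334.5 242. ] [ 0.5778  0.0567 -0.    ]
pointer 0.8 [359.5 241.6] [ 0.62  -0.012  0.05 ]
mark 0.48 [354.6 226.1] [0.6344 0.0934 0.012 ]
screw_axis 0.84 [333.7 229.8] [ 0.5628 -0.0027  0.084 ]
wing_tip 0.61 [320.4 239.7] [ 0.5307 -0.0169  0.072 ]
pink_box 0.6 [333.9 391.4] [ 0.491 -0.373  0.02 ]
pink_box 0.57 [276.7 232.1] [0.4456 0.0929 0.02  ]
teal_box 0.98 [387.9 222.1] [0.7145 0.0846 0.02  ]
white_box 0.72 [335.7 188.4] [0.6161 0.2354 0.03  ]
kraft_box 0.82 [332.
[... 658 characters left out ...]
2 ]
screw_axis 0.86 [325.6 227.9] [ 0.5644 -0.0121  0.084 ]
screw_axis 0.38 [172.  336.8] [0.3022 0.3581 0.084 ]
wing_tip 0.67 [300.9 228.2] [0.5661 0.0488 0.072 ]
wing_tip 0.41 [327.2 239.4] [ 0.5376 -0.0161  0.072 ]
pink_box 0.82 [275.7 278.2] [0.4464 0.1144 0.02  ]
pink_box 0.44 [332.3 279.1] [ 0.4431 -0.0297  0.02  ]
white_box 0.72 [210.4 208.7] [0.6259 0.2836 0.03  ]
kraft_box 0.57 [462.9 261.3] [ 0.4842 -0.3655  0.035 ]
tape_roll 0.67 [341.6 178.8] [ 0.7056 -0.0572  0.024 ]
marker_pen 0.66 [329.8 279.8] [ 0.4422 -0.0237  0.008 ]
marker_pen 0.53 [299.8 228. ] [0.5778 0.053  0.008 ]
spray_jar 0.73 [170.7 333.8] [0.3079 0.3724 0.045 ]
spray_jar 0.56 [324.3 227.1] [ 0.5733 -0.0099  0.045 ]
```

```bash
python3 - <<'E'
import cv2
a=cv2.imread('pics/top0.png')[120:320,190:390]; b=cv2.imread('pics/side0.png')[150:350,240:440]
cv2.imwrite('pics/a.png',cv2.resize(cv2.hconcat([a,b]),None,fx=2,fy=2,interpolation=cv2.INTER_CUBIC)) 
cv2.imwrite('pics/a1.png',cv2.resize(cv2.imread('pics/top0.png')[150:300,200:400],None,fx=4,fy=4,interpolation=cv2.INTER_CUBIC))
E
```

```text
(no output)
```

View pics/a1.png

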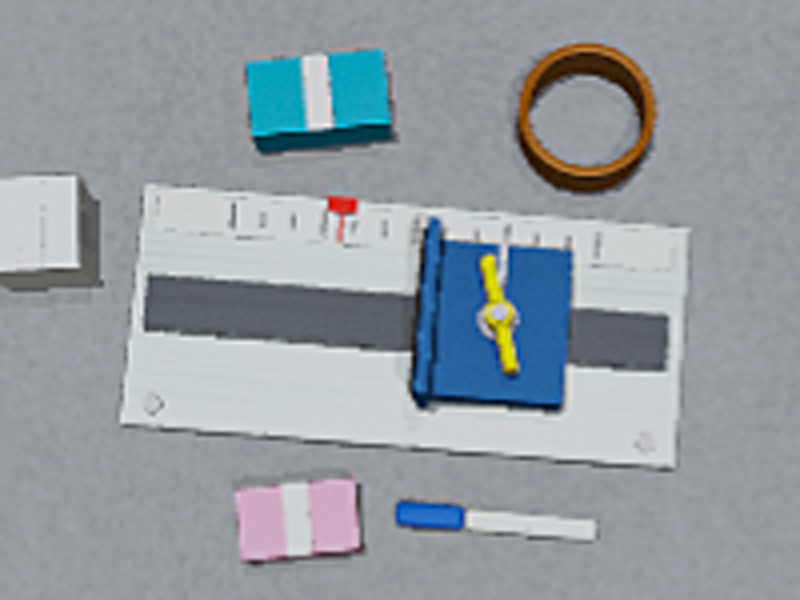

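View pics/side0.png

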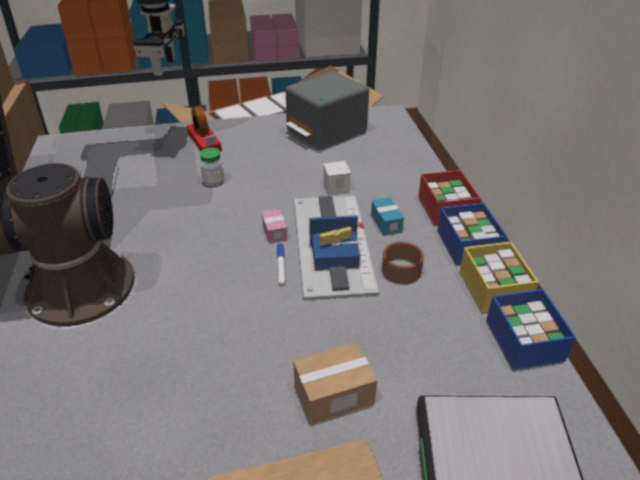

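The pictures show the screw at top-view pixel (325,229) with its wings about 17° CCW of the gauge's +x. The pointer is near (325,211) and the red mark line near (285,207). The pen and pink box lie on the -x side, the teal box and tape on the +x side, and the white box at the +y end.

```bash
cat >> h.py <<'E'
def seg(c,lo,hi,win=(150,300,200,400)):
    hsv=cv2.cvtColor(c['pixels'],cv2.COLOR_RGB2HSV)
    m=cv2.inRange(hsv,np.array(lo),np.array(hi)); w=np.zeros_like(m); w[win[0]:win[1],win[2]:win[3]]=1
    v,u=np.nonzero(m*w); return np.c_[u,v].astype(float)
def look(c,gx,gy):
    y=seg(c,(22,150,110),(35,255,255)); P=atz(c,y,.084)[:,:2]; m=P.mean(0)
    e,V=np.linalg.eigh(np.cov((P-m).T)); d=V[:,1]
    ang=np.degrees(np.arctan2(d@gy,d@gx))
    rd=np.vstack([seg(c,(0,150,100),(6,255,255)),seg(c,(172,150,100),(180,255,255))])
    M=atz(c,rd,.0135)[:,:2]
    print('screw',m,'wing deg mod180',ang%180,'npix',len(y),'long',np.sqrt(e[1])*3.46,'red',M.mean(0),len(M))
    return m,M
E
python3 - <<'E'
from h import *
c=r.capture('top')
k=np.array([(147,184),(690,228),(672,467),(122,424)],float)/4+[200,150]-.375
P=atz(c,k,.012)[:,:2]; print(P, [np.linalg.norm(P[i]-P[(i+1)%4]) for i in range(4)])
gy=(P[0]-P[1]+P[3]-P[2]); gy/=np.linalg.norm(gy); gx=np.array([gy[1],-gy[0]])
print('gx',gx,'angle',np.degrees(np.arctan2(gx[1],gx[0])),'centre',P.mean(0))
m,M=look(c,gx,gy)
o=P.mean(0)
p=atz(c,[[323.6,211.1]],.05)[0,:2]
print('gauge coords screw',(m-o)@gx,(m-o)@gy,'pointer',(p-o)@gx,(p-o)@gy,'mark mean',((M-o)@gx).mean(),((M-o)@gy).mean(), 'y by x')
b=seg(c,(100,120,60),(125,255,255),(200,260,280,350)); B=atz(c,b,.05)[:,:2]-o
print('blue gy range',np.percentile(B@gy,[1,99]),np.percentile(B@gx,[1,99]))
E
```

```text
[[ 0.6645  0.2197]
 [ 0.6332 -0.1372]
 [ 0.4757 -0.1216]
 [ 0.5058  0.2329]] [np.float64(0.3582393141900562), np.float64(0.1582536814191883), np.float64(0.35576915354203886), np.float64(0.15924869180756426)]
gx [ 0.9963 -0.086 ] angle -4.9354057431895955 centre [0.5698 0.0484]
screw [ 0.5637 -0.0085] wing deg mod180 16.82776305377854 npix 93 long 0.07397653062860331 red [0.6497 0.0919] 25
gauge coords screw -0.0012442216555693811 -0.05726805391615662 pointer 0.04860122765530112 -0.05287266234962244 mark mean 0.07580780832197992 0.05016083068715784 y by x
blue gy range [-0.1012 -0.0081] [-0.049   0.0518]
```

jog_arm(travel=[[0.8, 0.86, 0], [0.8, 0.86, 0], [0.8, 0.86, 0], [0.8, 0.86, 0], [0.8, 0.86, 0], [0.8, 0.86, 0], [0.8, 0.86, 0], [0.8, 0.86, 0], [0.8, 0.86, 0], [0.8, 0.86, 0]], dr=[[0, 0, 0.217], [0, 0, 0.217], [0, 0, 0.217], [0, 0, 0.217], [0, 0, 0.217], [0, 0, 0.217], [0, 0, 0.217], [0, 0, 0.217], [0, 0, 0.217], [0, 0, 0.217]], claw=[0, 0, 0, 0, 0, 0, 0, 0, 0, 0], newtons=10)

```text
time_s: 2.7
tcp_pos: [0.4545, 0.116, 0.2269]
eef_rot: [-180.0, 0.0, -95.1]
contact_force: [0.4, 1.7, -0.4]
gripper_width: 0.0009
gripper_force: 0.0
```

jog_arm(travel=[[0.389, -0.241, 0], [0.389, -0.241, 0], [0.389, -0.241, 0], [0.389, -0.241, 0], [0.389, -0.241, 0.2], [0.389, -0.241, 0.3], [0.389, -0.241, 0.384], [0.389, -0.241, 0.384], [0.389, -0.241, 0.384], [0.389, -0.241, 0.384]], dr=[[0, 0, 0], [0, 0, 0], [0, 0, 0], [0, 0, 0], [0, 0, 0], [0, 0, 0], [0, 0, 0], [0, 0, 0], [0, 0, 0], [0, 0, 0]], claw=[0, 0, 0, 0, 0, 0, 0, 0, 0, 0])

```text
time_s: 3.95
tcp_pos: [0.5592, -0.0852, 0.0374]
eef_rot: [-179.7, 0.0, -94.9]
contact_force: [0.3, 0.1, -0.4]
gripper_width: 0.0002
gripper_force: 0.0
```

```bash
python3 - <<'E'
from h import *
o=np.array([.5698,.0484]);gx=np.array([.9963,-.086]);gy=np.array([.086,.9963])
c=r.capture('top'); d=r.capture('side')
s=r.get_state(); t=s['tcp_pos'][:2]-o; print(s['tcp_pos'],s['eef_rot'],'gauge',t@gx,t@gy)
look(c,gx,gy)
im=[cv2.resize(x['pixels'][a:a+150,b:b+200,::-1],None,fx=2,fy=2,interpolation=cv2.INTER_CUBIC) for x,a,b in((c,150,200),(d,170,240))]
cv2.imwrite('pics/b.png',cv2.hconcat(im))
E
```

```text
[ 0.5587 -0.0852  0.037 ] [-179.762     0.0574  -94.9338] gauge 0.0004179099746262519 -0.13407210914305767Traceback (most recent call last):
  File "<stdin>", line 5, in <module>
  File "h.py", line 26, in look
    M=atz(c,rd,.0135)[:,:2]
      ~~~^^^^^^^^^^^^
  File "h.py", line 16, in atz
    d=ray(c,uv); o=np.array(c['position']); return o+d*((z-o[2])/d[:,2])[:,None]
  File "h.py", line 12, in ray
    p=cv2.undistortPoints(np.array(uv,float).reshape(-1,1,2),K,np.array(c['dist_coeffs'],float)).reshape(-1,2)
      ~~~~~~~~~~~~~~~~~~~^^^^^^^^^^^^^^^^^^^^^^^^^^^^^^^^^^^^^^^^^^^^^^^^^^^^^^^^^^^^^^^^^^^^^^^
cv2.error: OpenCV(4.12.0) /io/opencv/modules/calib3d/src/undistort.dispatch.cpp:347: error: (-215:Assertion failed) CV_IS_MAT(_src) && CV_IS_MAT(_dst) && (_src->rows == 1 || _src->cols == 1) && (_dst->rows == 1 || _dst->cols == 1) && _src->cols + _src->rows - 1 == _dst->rows + _dst->cols - 1 && (CV_MAT_TYPE(_src->type) == CV_32FC2 || CV_MAT_TYPE(_src->type) == CV_64FC2) && (CV_MAT_TYPE(_dst->type) == CV_32FC2 || CV_MAT_TYPE(_dst->type) == CV_64FC2) in function 'cvUndistortPointsInternal'
```

jog_arm(travel=[[-0.03, 0, 0], [-0.06, 0, 0], [-0.085, 0, 0], [-0.11, 0, 0], [-0.135, 0, 0], [-0.16, 0, 0], [-0.185, 0, 0], [-0.205, 0, 0], [-0.216, 0, 0], [-0.216, 0, 0]], dr=[[0, 0, 0], [0, 0, 0], [0, 0, 0], [0, 0, 0], [0, 0, 0], [0, 0, 0], [0, 0, 0], [0, 0, 0], [0, 0, 0], [0, 0, 0]], claw=[0, 0, 0, 0, 0, 0, 0, 0, 0, 0])

```text
time_s: 5.3
tcp_pos: [0.5669, 0.0226, 0.0356]
eef_rot: [-179.9, -0.0, -94.9]
contact_force: [-0.2, -4.2, 1.7]
gripper_width: 0.0007
gripper_force: 2.0
```

```bash
python3 - <<'E'
from h import *
o=np.array([.5698,.0484]);gx=np.array([.9963,-.086]);gy=np.array([.086,.9963])
c=r.capture('top'); d=r.capture('side')
s=r.get_state(); t=s['tcp_pos'][:2]-o; print(s['tcp_pos'],s['contact_force'],'gauge',t@gx,t@gy)
for k,z in dict(pointer=.05,mark=.012,screw_axis=.084).items():
    for n,e in(('top',c),('side',d)):
        for q in r.tip_of(k,n)[:2]:
            w=atz(e,q['at'],z)[0,:2]-o; print(k,n,round(q['conf'],2),np.round(q['at'],1),w@gx,w@gy)
im=[cv2.resize(x['pixels'][a:a+150,b:b+200,::-1],None,fx=2,fy=2,interpolation=cv2.INTER_CUBIC) for x,a,b in((c,150,200),(d,150,250))]
cv2.imwrite('pics/b.png',cv2.hconcat(im))
E
```

```text
[0.5668 0.0226 0.0353] [-0.0201 -2.6763  1.0662] gauge -0.0007566770953341701 -0.025992917919380753
pointer side 0.86 [352.1 219.3] 0.04995461810300675 0.027804748279869732
pointer side 0.37 [403.3 266.9] 0.13511482493862007 -0.14817291983378672
screw_axis top 0.91 [287.5 226.3] -0.0037536509576922153 0.03282605340505557
```

View pics/b.png

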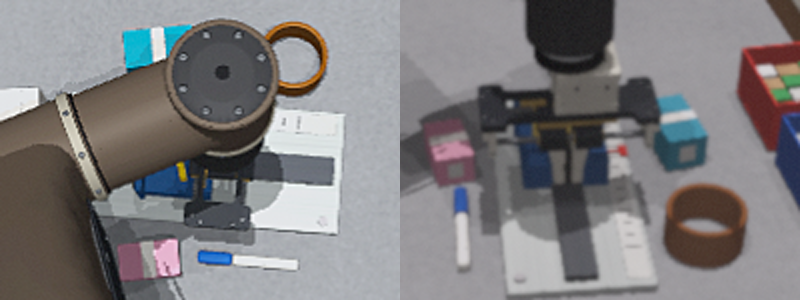

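jog_arm(travel=[[-0.015, 0, 0], [-0.03, 0, 0], [-0.043, 0, 0], [-0.043, 0, 0], [0.04, 0, 0], [0.04, 0, -0.12], [0.08, 0.1, -0.24], [0.14, 0.2, -0.24], [0.2, 0.28, -0.24], [0.2, 0.28, -0.24]], dr=[[0, 0, 0], [0, 0, 0], [0, 0, 0], [0, 0, 0], [0, 0, 0], [0, 0, 0], [0, 0, 0], [0, 0, 0], [0, 0, 0], [0, 0, 0]], claw=[0, 0, 0, 0, 0, 0, 0, 0, 0, 0])

```text
time_s: 6.95
tcp_pos: [0.4149, -0.0666, 0.1549]
eef_rot: [-180.0, 0.1, -95.0]
contact_force: [0.8, 0.8, 0.4]
gripper_width: 0.0005
gripper_force: 0.0
```

```bash
python3 - <<'E'
from h import *
o=np.array([.5698,.0484]);gx=np.array([.9963,-.086]);gy=np.array([.086,.9963])
c=r.capture('top'); d=r.capture('side')
s=r.get_state(); t=s['tcp_pos'][:2]-o; print(s['tcp_pos'],s['contact_force'],'gauge',t@gx,t@gy)
for k,z in dict(pointer=.05,mark=.012,screw_axis=.084).items():
    for n,e in(('top',c),('side',d)):
        for q in r.tip_of(k,n)[:2]:
            w=atz(e,q['at'],z)[0,:2]-o; print(k,n,round(q['conf'],2),np.round(q['at'],1),w@gx,w@gy)
im=[cv2.resize(x['pixels'][a:a+75,b:b+100,::-1],None,fx=4,fy=4,interpolation=cv2.INTER_CUBIC) for x,a,b in((c,180,240),(d,180,290))]
cv2.imwrite('pics/c.png',cv2.hconcat(im))
try:
    m,M=look(c,gx,gy); print((m-o)@gx,(m-o)@gy,((M-o)@gy).mean())
except Exception as e: print('no')
E
```

```text
[ 0.4185 -0.0654  0.1551] [-0.1042  0.6282  0.2047] gauge -0.14099249630020166 -0.1264416431213238
pointer top 0.83 [281.5 205.7] 0.05391643268277079 0.05489372283884842
pointer top 0.64 [343.2 181.9] 0.12913663156290817 -0.09717135096900584
pointer side 0.78 [351.  213.8] 0.050289375613006566 0.04961660966557278
mark top 0.56 [282.4 205.9] 0.06178687355546912 0.05552684901666876
mark top 0.51 [341.4 180.9] 0.14199372442731323 -0.09386838547037786
mark side 0.62 [336.5 187.6] 0.03589714626042805 0.22072997736608171
mark side 0.49 [355.5 227.1] 0.062063302856058565 0.04624953381303192
screw_axis top 0.95 [280.6 223.8] 0.0010964333479049199 0.0502662436777072
screw_axis side 0.61 [328.5 202.1] -0.0031447650984160126 0.054197208450645816
screw [0.5729 0.0989] wing deg mod180 16.660522352618045 npix 85 long 0.072124430788142 red [0.6495 0.0919] 24
-0.0012337935038617281 0.050619607108989016 0.05018858559926309
```

View pics/c.png

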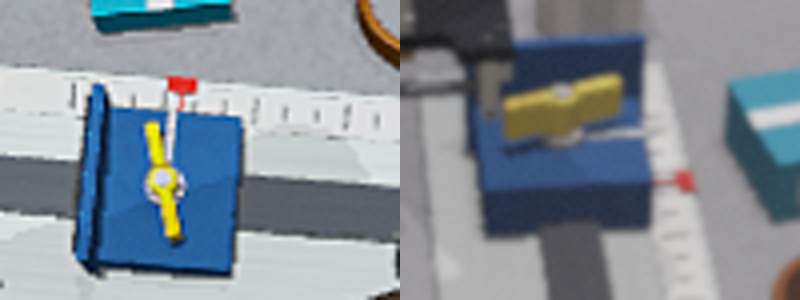

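The pointer is level with the mark: the screw's y in the gauge frame is 0.0506 and the mark's is 0.0502. In the crop the pointer line runs into the red line at about (180,105). Next come the wing strokes.

jog_arm(travel=[[-0.1, -0.07, 0], [-0.2, -0.14, 0], [-0.286, -0.196, 0], [-0.286, -0.196, 0], [-0.286, -0.196, 0.09], [-0.286, -0.196, 0.174], [-0.286, -0.196, 0.174], [-0.286, -0.196, 0.174], [-0.286, -0.196, 0.174], [-0.286, -0.196, 0.174]], dr=[[0, 0, 0], [0, 0, 0], [0, 0, 0], [0, 0, 0], [0, 0, 0], [0, 0, 0], [0, 0, 0], [0, 0, 0], [0, 0, 0], [0, 0, 0]], claw=[0, 0, 0, 0, 0, 0, 0, 0, 0, 0])

```text
time_s: 8.6
tcp_pos: [0.529, 0.0689, 0.0689]
eef_rot: [-179.9, 0.1, -94.9]
contact_force: [-0.4, -0.6, 0.1]
gripper_width: 0.0003
gripper_force: 0.0
```

```bash
cat >> h.py <<'E'
S=np.array([.5733,.0988]);GX=np.array([.9963,-.086]);GY=np.array([.086,.9963])
def rel():
    s=r.get_state(); t=s['tcp_pos'][:2]-S; print('rel mm',t@GX*1e3,t@GY*1e3,'z',s['tcp_pos'][2],s['contact_force'],s['time_s'],s['eef_rot'])
E
python3 -c "from h import *; rel()"
```

```text
rel mm -41.55565050062159 -33.64006931207923 z 0.06894709135526378 [-0.3632 -0.6104  0.0756] 8.6 [-179.8794    0.0734  -94.9495]
```

jog_arm(travel=[[-0.018, 0, 0], [-0.036, 0, 0], [-0.052, 0, 0], [-0.066, 0, 0], [-0.08, 0, 0], [-0.091, 0, 0], [-0.091, 0, 0], [-0.07, 0.01, 0], [-0.07, 0.01, -0.09], [-0.07, 0.01, -0.09]], dr=[[0, 0, 0], [0, 0, 0], [0, 0, 0], [0, 0, 0], [0, 0, 0], [0, 0, 0], [0, 0, 0], [0, 0, 0], [0, 0, 0], [0, 0, 0]], claw=[0, 0, 0, 0, 0, 0, 0, 0, 0, 0])

```text
time_s: 9.85
tcp_pos: [0.5281, 0.1041, 0.1158]
eef_rot: [-179.7, 0.2, -94.9]
contact_force: [0.5, 0.7, -0.4]
gripper_width: 0.0003
gripper_force: 0.0
```

```bash
cat >> h.py <<'E'
def chk(n):
    rel(); c=r.capture('top'); d=r.capture('side')
    for nm,e in(('top',c),('side',d)):
        for k,z in dict(screw_axis=.084,pointer=.05,wing_tip=.072).items():
            for q in r.tip_of(k,nm)[:2]:
                w=atz(e,q['at'],z)[0,:2]-S; print(k,nm,round(q['conf'],2),np.round(q['at'],1),'rel',w@GX*1e3,w@GY*1e3)
    im=[cv2.resize(x['pixels'][a:a+75,b:b+100,::-1],None,fx=4,fy=4,interpolation=cv2.INTER_CUBIC) for x,a,b in((c,180,240),(d,180,290))]
    cv2.imwrite(f'pics/{n}.png',cv2.hconcat(im))
    for nm,e,w in(('top',c,(150,300,200,400)),('side',d,(170,250,290,380))):
        y=seg(e,(22,150,110),(35,255,255),w)
        if len(y)<15: continue
        P=atz(e,y,.084 if nm=='top' else .075)[:,:2]-S; V=np.linalg.eigh(np.cov(P.T))[1][:,1]
        print(nm,'yellow',len(y),'mean',P.mean(0)@GX*1e3,P.mean(0)@GY*1e3,'ang',np.degrees(np.arctan2(V@GY,V@GX))%180)
E
python3 -c "from h import *; chk('d')"
```

```text
rel mm -45.46597578290391 1.3467662759575432 z 0.11581109097503146 [ 0.5389  0.7067 -0.3754] 9.85 [-179.692     0.1773  -94.9424]
screw_axis top 0.73 [280.2 224.3] rel 0.6216444963625344 0.6177647663083967
screw_axis top 0.7 [285.3 207.4] rel 43.89204182709717 -8.07661234152936
pointer top 0.56 [281.1 204.6] rel 57.5315579402008 5.652800070881359
screw_axis side 0.61 [331.9 200.2] rel 6.425178926676354 10.661963575733877
pointer side 0.68 [330.9 202.6] rel 8.562059129004302 49.23813581614766
pointer side 0.58 [351.4 214.1] rel 51.9202416593874 -2.17474764208927
wing_tip side 0.56 [318.9 203.4] rel -23.561330426841018 17.437491653515725
```

View pics/d.png

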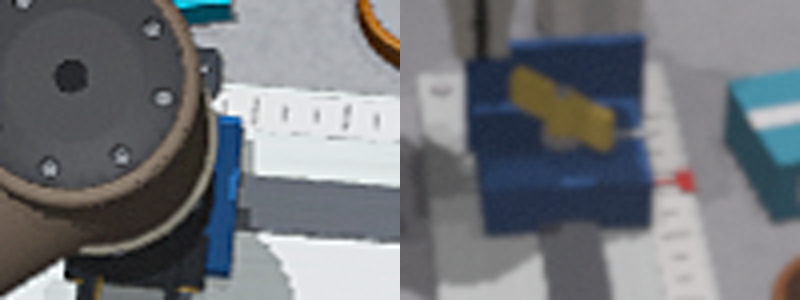

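jog_arm(travel=[[-0.005, -0.07, 0], [-0.005, -0.14, 0], [-0.005, -0.183, 0], [-0.005, -0.183, 0], [-0.005, -0.183, 0.05], [-0.005, -0.183, 0.096], [-0.005, -0.183, 0.096], [0.01, -0.175, 0.096], [0.025, -0.166, 0.096], [0.04, -0.154, 0.096]], dr=[[0, 0, 0], [0, 0, 0], [0, 0, 0], [0, 0, 0], [0, 0, 0], [0, 0, 0], [0, 0, 0], [0, 0, 0], [0, 0, 0], [0, 0, 0]], claw=[0, 0, 0, 0, 0, 0, 0, 0, 0, 0])

```text
time_s: 11.5
tcp_pos: [0.6016, 0.0771, 0.0656]
eef_rot: [-179.9, 0.1, -95.0]
contact_force: [1.8, 1.3, 0.3]
gripper_width: 0.0007
gripper_force: 0.7
```

```bash
python3 -c "from h import *; rel()"
```

```text
rel mm 30.0634189369819 -19.197747527098777 z 0.06562324504617294 [1.8357 1.295  0.2914] 11.5 [-179.8844    0.064   -94.9549]
```

jog_arm(travel=[[0.017, 0.012, 0], [0.025, 0.026, 0], [0.031, 0.039, 0], [0.024, 0.051, 0], [0.017, 0.064, 0], [0.019, 0.086, 0], [0.023, 0.116, 0], [0.023, 0.146, 0], [0.007, 0.146, 0], [-0.009, 0.146, 0]], dr=[[0, 0, 0], [0, 0, 0], [0, 0, 0], [0, 0, 0], [0, 0, 0], [0, 0, 0], [0, 0, 0], [0, 0, 0], [0, 0, 0], [0, 0, 0]], claw=[0, 0, 0, 0, 0, 0, 0, 0, 0, 0])

```text
time_s: 12.75
tcp_pos: [0.5286, 0.0884, 0.0646]
eef_rot: [180.0, -0.0, -94.9]
contact_force: [-1.4, -1.2, -0.3]
gripper_width: 0.0007
gripper_force: 0.9
```

```bash
python3 -c "from h import *; chk('e')"
```

```text
rel mm -43.607375609634026 -14.211864263507739 z 0.06464317492596221 [-1.3523 -1.1953 -0.3192] 12.75 [179.9812  -0.0184 -94.9434]
screw_axis side 0.65 [330.7 202.9] rel 2.47075104969752 -0.002239380042459324
pointer side 0.69 [350.2 215.8] rel 48.194416838625294 -8.639395311845213
wing_tip side 0.81 [344.6 207.9] rel 34.608436863871646 -6.146850720704354
```

View pics/e.png

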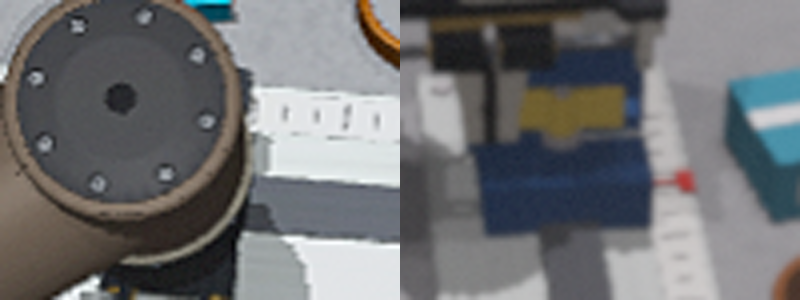

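jog_arm(travel=[[-0.014, 0, -0.006], [-0.028, 0, -0.006], [-0.04, 0, -0.006], [-0.052, 0, -0.006], [-0.052, 0, -0.006], [-0.03, 0.01, -0.006], [-0.03, 0.01, -0.1], [-0.03, 0.01, -0.1], [-0.036, -0.08, -0.1], [-0.036, -0.178, -0.1]], dr=[[0, 0, 0], [0, 0, 0], [0, 0, 0], [0, 0, 0], [0, 0, 0], [0, 0, 0], [0, 0, 0], [0, 0, 0], [0, 0, 0], [0, 0, 0]], claw=[0, 0, 0, 0, 0, 0, 0, 0, 0, 0])

```text
time_s: 14.4
tcp_pos: [0.6199, 0.098, 0.115]
eef_rot: [-180.0, 0.0, -94.9]
contact_force: [-0.8, 1.7, 0.1]
gripper_width: 0.0004
gripper_force: 0.0
```

```bash
python3 -c "from h import *; chk('f')"
```

```text
rel mm 46.5004808273001 3.2190154692581303 z 0.11498115378023263 [-0.7554  1.7265  0.0972] 14.4 [-179.9504    0.0435  -94.9108]
screw_axis top 0.75 [278.6 223.5] rel 2.294922600308625 4.716034237906114
pointer top 0.94 [282.6 205.9] rel 54.47113527579929 1.5462492704031308
screw_axis side 0.15 [349.3 216.3] rel 38.72090691235902 -55.929881598134855
pointer side 0.63 [353.6 211.7] rel 58.43192832638618 6.932361097071562
pointer side 0.23 [272.5 231.3] rel -135.86302223379639 -51.514553010651994
wing_tip side 0.51 [341.8 210. ] rel 27.084565956188822 -13.869348628960504
top yellow 18 mean 23.38866122021794 -5.572026439352829 ang 73.40193439327972
```

View pics/f.png

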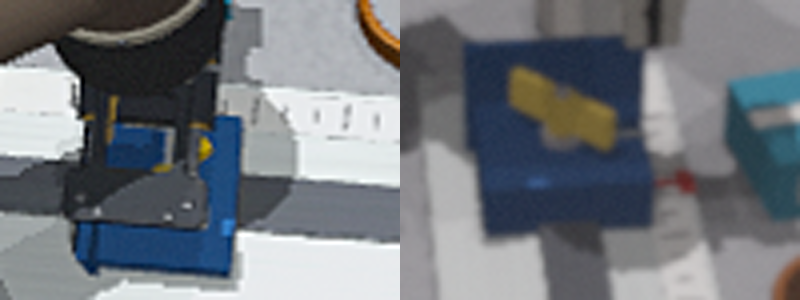

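jog_arm(travel=[[0, 0, 0.05], [0, 0, 0.094], [0, 0, 0.094], [0.014, 0.009, 0.094], [0.028, 0.018, 0.094], [0.044, 0.031, 0.094], [0.06, 0.042, 0.094], [0.06, 0.046, 0.094], [0.06, 0.05, 0.094], [0.06, 0.05, 0.094]], dr=[[0, 0, 0], [0, 0, 0], [0, 0, 0], [0, 0, 0], [0, 0, 0], [0, 0, 0], [0, 0, 0], [0, 0, 0], [0, 0, 0], [0, 0, 0]], claw=[0, 0, 0, 0, 0, 0, 0, 0, 0, 0])

```text
time_s: 16.05
tcp_pos: [0.592, 0.0706, 0.0677]
eef_rot: [-180.0, -0.0, -94.9]
contact_force: [2.0, -1.2, 1.5]
gripper_width: 0.0004
gripper_force: 1.0
```

```bash
python3 -c "from h import *; rel()"
```

```text
rel mm 21.02452245528189 -26.519028187587526 z 0.06771463021720328 [ 1.9871 -1.2353  1.53  ] 16.05 [-179.9725   -0.006   -94.9368]
```

jog_arm(travel=[[0, 0.002, 0], [0, 0.003, 0], [0, 0.004, 0], [0, 0.005, 0], [0, 0.006, 0], [0, 0.006, 0], [0, 0.006, 0], [0, 0.006, 0], [0, 0.006, 0], [0, 0.006, 0]], dr=[[0, 0, 0], [0, 0, 0], [0, 0, 0], [0, 0, 0], [0, 0, 0], [0, 0, 0], [0, 0, 0], [0, 0, 0], [0, 0, 0], [0, 0, 0]], claw=[0, 0, 0, 0, 0, 0, 0, 0, 0, 0])

```text
time_s: 17.3
tcp_pos: [0.5916, 0.0708, 0.068]
eef_rot: [-179.7, 0.0, -94.9]
contact_force: [11.7, -6.4, -5.7]
gripper_width: 0.0006
gripper_force: 6.2
```

```bash
python3 -c "from h import *; rel()"
```

```text
rel mm 20.665954783288367 -26.332480109891986 z 0.06796259552185806 [11.6874 -6.4104 -5.7029] 17.3 [-179.7382    0.0257  -94.9092]
```

jog_arm(travel=[[0, -0.004, 0], [0, -0.03, 0], [0, -0.03, -0.1], [0, -0.03, -0.2], [0.1, 0.05, -0.2], [0.2, 0.15, -0.2], [0.3, 0.25, -0.2], [0.3, 0.33, -0.2], [0.3, 0.33, -0.2], [0.3, 0.33, -0.2]], dr=[[0, 0, 0], [0, 0, 0], [0, 0, 0], [0, 0, 0], [0, 0, 0], [0, 0, 0], [0, 0, 0], [0, 0, 0], [0, 0, 0], [0, 0, 0]], claw=[0, 0, 0, 0, 0, 0, 0, 0, 0, 0])

```text
time_s: 18.55
tcp_pos: [0.412, -0.0641, 0.1681]
eef_rot: [-179.9, 0.0, -94.9]
contact_force: [0.2, 0.2, 0.5]
gripper_width: 0.0003
gripper_force: 0.0
```

```bash
python3 -c "
from h import *
chk('g'); m,M=look(r.capture('top'),GX,GY); print('mark-screw',((M-m)@GY).mean())"
```

```text
rel mm -146.66272889578175 -176.2062439830244 z 0.16813075353770154 [0.1766 0.1654 0.4552] 18.55 [-179.9402    0.029   -94.9401]
screw_axis top 0.87 [282.4 224.2] rel 1.3046554267777124 -4.744289195540129
pointer top 0.93 [279.6 208.6] rel 46.87335376048685 8.50223023032978
pointer top 0.28 [292.9 221.7] rel 15.882905730991455 -28.082482755951343
wing_tip top 0.45 [294.5 223.5] rel 7.6125768551852975 -33.60860797457273
screw_axis side 0.82 [329.8 201.3] rel 1.0592723630386858 6.641197975884203
screw_axis side 0.39 [336.7 392. ] rel -43.13921505940491 -524.9353131305534
pointer side 0.27 [336.5 186. ] rel 30.417665101840814 120.67390872270443
top yellow 98 mean 0.0005769216689619928 2.1431278522214474 ang 90.09091358422516
screw [0.5735 0.1009] wing deg mod180 90.09091358422516 npix 98 long 0.07411435103231873 red [0.6495 0.0919] 24
mark-screw -0.0024690622529583597
```

View pics/g.png

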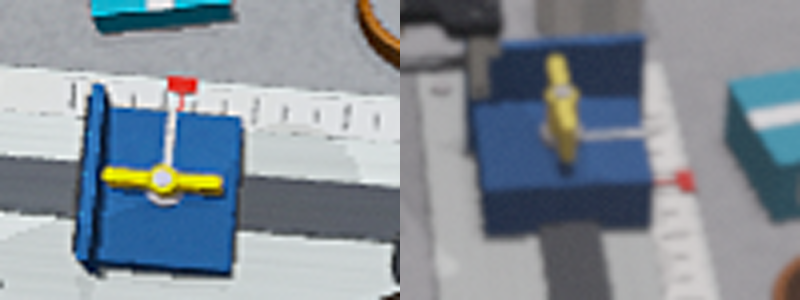

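The wings now lie along the gauge's y at 90.1°, and the hard stop was felt at about 12 N. The stop's outline sits at the same pixels as before the strokes, with the pointer still at the red mark.

```bash
python3 -c "
from plant import r
print(r.close_job())"
```

```text
the job is handed in; nothing more can be done
None
```

The job is handed in: the stop's pointer sits at the red mark to within about 2.5 mm by the top camera. The wing screw is tight on its hard stop, with the wings at 90.1°, and it took about 19 s of the 51 s. I did not re-measure the loose items, but nothing touched them as far as I could see.

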